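Sort the wax moulds by their inspection tags

TASK

The three aluminium wax moulds on the mat have been inspected and each carries a brass tag on top: a round disc means passed, a long narrow bar means rejected. Put the two passed moulds into the two-well wooden rack, one in each well, and the rejected mould into the one-well steel pan, each lying flat on the floor of its well, tag upwards. Set them down rather than dropping them, and leave the flask, the jar and the hammer where they are.

Things in the scene. Friction and masses are not known exactly. Their poses are not given: they have to be found in the camera images.
- mould_round_1: Solid block-shaped aluminium wax mould, 40 mm (x) x 60 mm (y) x 34 mm high, about 0.2 kg, four dark screws on top. On top lies a 2 mm thick brass tag: a round disc 26 mm across (passed). Origin: centre of the underside; z is up; the long side runs along y. Stands on the bench at the start.
- mould_round_2: Solid block-shaped aluminium wax mould, 40 mm (x) x 60 mm (y) x 34 mm high, about 0.2 kg, four dark screws on top. On top lies a 2 mm thick brass tag: a round disc 26 mm across (passed). Interchangeable with mould_round_1. Origin: centre of the underside; z is up; the long side runs along y. Stands on the bench at the start.
- mould_bar: Solid block-shaped aluminium wax mould, 40 mm (x) x 60 mm (y) x 34 mm high, about 0.2 kg, four dark screws on top. On top lies a 2 mm thick brass tag: a bar 9 mm wide and 50 mm long, along y (rejected). Origin: centre of the underside; z is up; the long side runs along y. Stands on the bench at the start.
- rack: Light wooden rack for passed moulds, 80 mm (x) x 192 mm (y), with two open wells side by side along y, each 64 mm (x) x 84 mm (y) inside, walls 8 mm thick; floor 4 mm thick, rim 12 mm above the bench all round. Fixed. Origin: centre of the underside, on the bench; the long side runs along y.
- rack_well0 (a point): Centre of the inner floor of the rack's -y well, 46 mm from the rack's centre and 4 mm above the bench; axes as the rack's.
- rack_well1 (a point): Centre of the inner floor of the rack's +y well, 46 mm from the rack's centre and 4 mm above the bench; axes as the rack's.
- pan: Dark steel pan for the rejected mould, 76 mm (x) x 96 mm (y), one open well 68 mm (x) x 88 mm (y) inside, walls 4 mm thick; floor 4 mm thick, rim 12 mm above the bench all round. Fixed. Origin: centre of the underside, on the bench; the long side runs along y.
- pan_well (a point): Centre of the inner floor of the pan, 4 mm above the bench; axes as the pan's.
- flask: Bystander: steel casting flask filled with plaster, an upright cylinder 72 mm across and 75 mm high. Origin: centre of the underside.
- jar: Bystander: amber glass jar with a steel cap, 60 mm across and 75 mm high, upright. Origin: centre of the underside.
- hammer: Bystander: small hammer, 180 mm long, lying on the bench beyond the mat. Its length is along its x axis.
Things that resemble listed ones, but are neither listed nor needed, are in the scene too. What is shaped like the mould_round_2 but green or red is not meant.

How it is judged (in metres and radians):
At the end, for the whole second after the job is handed in: Each round-tagged mould lies in its own rack well (either way round), the bar-tagged one in the pan: origin within 26 mm (pan 28 mm) of the well's centre along its x and y, underside within 3 mm of its floor, tilt under 0.09 rad, under 0.02 m/s (((x of mould_round_1 in the frame of rack_well0 between -0.026 and 0.026 m and y of mould_round_1 in the frame of rack_well0 between -0.026 and 0.026 m and z of mould_round_1 in the frame of rack_well0 between -0.003 and 0.003 m and x of mould_round_2 in the frame of rack_well1 between -0.026 and 0.026 m and y of mould_round_2 in the frame of rack_well1 between -0.026 and 0.026 m and z of mould_round_2 in the frame of rack_well1 between -0.003 and 0.003 m) or (x of mould_round_2 in the frame of rack_well0 between -0.026 and 0.026 m and y of mould_round_2 in the frame of rack_well0 between -0.026 and 0.026 m and z of mould_round_2 in the frame of rack_well0 between -0.003 and 0.003 m and x of mould_round_1 in the frame of rack_well1 between -0.026 and 0.026 m and y of mould_round_1 in the frame of rack_well1 between -0.026 and 0.026 m and z of mould_round_1 in the frame of rack_well1 between -0.003 and 0.003 m)) and x of mould_bar in the frame of pan_well between -0.028 and 0.028 m and y of mould_bar in the frame of pan_well between -0.028 and 0.028 m and z of mould_bar in the frame of pan_well between -0.003 and 0.003 m and angle between each of mould_round_1, mould_round_2, mould_bar's own z axis and vertical below 0.09 rad and linear speed of each of mould_round_1, mould_round_2, mould_bar below 0.02 m/s); the robot touches nothing.
It fails at once if a mould is dropped: it moves faster than 0.7 m/s (a fall of about 25 mm) while the fingers do not touch it ((linear speed of mould_round_1 above 0.7 m/s and contact force between mould_round_1 and the fingers below 0.05 N) or (linear speed of mould_round_2 above 0.7 m/s and contact force between mould_round_2 and the fingers below 0.05 N) or (linear speed of mould_bar above 0.7 m/s and contact force between mould_bar and the fingers below 0.05 N)).
It fails at once if the flask, the jar or the hammer is moved by more than 30 mm (distance of any of flask, jar, hammer from where it was at the start of the episode above 0.03 m).
It also fails if it takes over 61 s, if anything falls off the work surface, if the arm or the gripper's body presses on something with over 40 N, if the wrist force passes 120 N, or if a joint passes its speed limit or range.

ROBOT

A 6-joint arm with a two-finger parallel gripper is mounted at the origin on the work surface. World frame = base frame: x ahead of the robot, y to its left, z up, the work surface at z = 0. Lengths are in m, angles in degrees, forces in N, time in s.
With the tool pointing down it reaches from about 0.4 to 0.825 m from the base axis. Payload 7 kg.
Tool frame: the origin (TCP) lies on the centre line of the jaws, within the pads' length; the fingertips stand 19 mm ahead of it and the grasp point (between the pads) is the TCP; z points along the fingers, y is the line along which they close (so a half turn about z gives the same grasp; the last joint's range is limited). The gripper opens to 88 mm and grips with 3 to 60 N. Pads are 19 mm wide; open, the fingers measure 130 mm over their backs; the gripper's body (78 mm by 193 mm) begins 47 mm behind the grasp point.
Start: joints at [91.564, 20.546, 0.682, 0, -70.136, -16.507], TCP at [0.174, 0.652, 0.246] pointing down, gripper open.
Joint ranges: [-176.03, 176.03], [-82.01, 121.73], [-58.28, 71.71], [-173.87, 95.51], [-174.79, -0.11], [-173.66, 173.66]. Speed limits (degrees/s): [136.94, 136.94, 172.46, 180, 180, 180].

INTERFACE

Orientations are given as [roll, pitch, yaw] about the fixed x, y, z axes, in that order (R = Rz(yaw) Ry(pitch) Rx(roll)).
In Python, from plant import ctrl gives the robot as it stands.
- The arm moves only by the tool move_arm, never from a script. Its argument "motion" is a list of rows, each a list of 3 entries, a list of its own where there are three numbers: the shift along the tool's x, y, z in mm, then the turn, a rotation vector about the tool's x, y, z in degrees, then the closure, from 0 (fully open) to 1 (shut). A call has 1 to 10 rows; each row is the pose to reach, as a shift and turn from the pose commanded when the call began, along the tool's axes at that moment; what a row does not reach only later rows make up. A row lasts 1/12 s, in which the tool goes at most 41.7 mm and 7.16 degrees, less where a joint would pass 70% of its speed; a pose out of reach is approached as far as the arm can. A call with a gripper value outside its range is refused whole. The fingers move at their own pace and stop on an object; the grip force is fixed at half the most. Time passes only in rows, so rows that repeat a pose let the fingers close. It gives the time, the measured TCP pose, the force, the opening and the grip force at its end, in the units of the state.
- ctrl.get_obs(): the state, without advancing time (a new reading comes with each control period).
- ctrl.snapshot(name): name is "scene" or "top"; returns a dict with "color" (384x512x3 uint8, blue, green, red), "camera_matrix" (3x3 intrinsics, pixels), "cam_to_world" (4x4, takes a point from camera to world coordinates). Camera axes: x right, y up, looking along -z (the intrinsics and any distortion apply to the point x, -y, -z); pixel columns grow to the right and rows downward; lengths in m; the calibration is good to about 2 mm. A picture is of the moment at which its call begins. There is no depth.
- ctrl.close_job(): hands the job in; it is judged then, once.
The state is a dict: "clock": time; "joint_pos": joint angles; "qvel": joint speeds; "tau": joint torques, N m; "tool_pos": TCP position; "orientation": TCP orientation; "force": force on the tool from outside, world axes, zero at the start; "moment": the same for the moment, N m; "opening": finger opening in m; "gripper_force": force on a finger pad.
Only numpy, scipy, OpenCV 4.12 (cv2) and the standard library are available. Lean on these libraries where they do the work, as an engineer would, in place of code of your own. Each camera call takes 0.05 s, during which the arm holds its last target. There are 200 camera calls.

## Working session

There is one attempt and no reset: what is moved stays moved. The work goes in short steps, Python scripts to look and compute and a tool call to move; the robot and the scene stay as the last step left them, time stands still between calls to the robot, and variables do not carry over. Pictures are saved under pics/ and viewed, at most 10 in all, crops included, and the job is handed in when it is done.

Besides the shell and the picture viewer there is one more tool, called after ">>>" as name([rows], argument=value, ...), one row to a line, values as JSON. move_arm: Moves the arm, as the interface text tells. Its arguments: {"type":"object","properties":{"motion":{"type":"array"}},"required":["motion"]}

```bash
mkdir -p pics; ls
python3 - <<'E'
from plant import ctrl
import cv2,pickle
o=ctrl.get_obs();print(o)
d={}
for n in("top","scene"):
    s=ctrl.snapshot(n);d[n]=s;cv2.imwrite(f"pics/{n}0.png",s["color"]);print(s["camera_matrix"],s["cam_to_world"], s.keys())
pickle.dump(d,open("s0.pkl","wb"))
E
```

```text
pics
{'clock': 0.0, 'joint_pos': array([ 9.15627095e+01,  2.05918488e+01,  6.33552411e-01, -2.05597048e-02,
       -7.01352765e+01, -1.65058083e+01]), 'qvel': array([ 0.02668671, -0.04515569, -0.04291099,  0.11252735, -0.10131463,
        0.03127776]), 'tau': array([-1.19388413e-03, -5.82722390e+01,  2.93061054e+01,  6.99684530e+00,
        7.01167941e-03, -1.68958773e-04]), 'tool_pos': array([0.1739704 , 0.6517215 , 0.24461492]), 'orientation': array([ 1.79904792e+02, -8.05700473e-03, -1.49500941e+01]), 'force': array([ 0.21208602,  0.06946067, -0.1214987 ]), 'moment': array([0.01635378, 0.11380039, 0.03160777]), 'gripper_force': 0.0, 'opening': 0.08772850828494297}
[[368.01545084   0.         250.88361261]
 [  0.         368.01545084 197.78854595]
 [  0.           0.           1.        ]] [[ 0.02345445  0.98915212 -0.14501022  0.45898989]
 [-0.9997072   0.02234262 -0.0092913  -0.00982421]
 [-0.0059506   0.14518568  0.98938653  1.04453663]
 [ 0.          0.          0.          1.        ]] dict_keys(['color', 'camera_matrix', 'cam_to_world'])
[[411.68215879   0.         256.04095825]
 [  0.         411.68215879 200.66773127]
 [  0.           0.           1.        ]] [[ 0.43577822 -0.63928541  0.63357044  1.18947535]
 [ 0.90003442  0.30486239 -0.31144337 -0.30015861]
 [ 0.0059494   0.70595544  0.70823126  0.68227222]
 [ 0.          0.          0.          1.        ]] dict_keys(['color', 'camera_matrix', 'cam_to_world'])
```

View pics/top0.png

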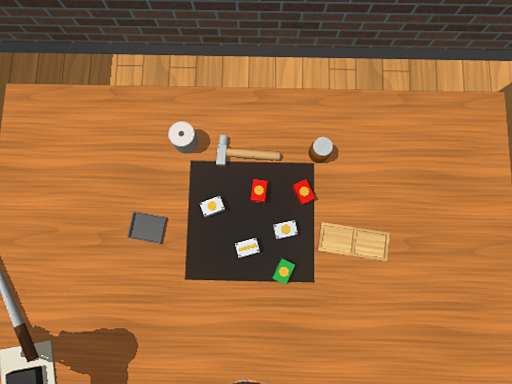

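View pics/scene0.png

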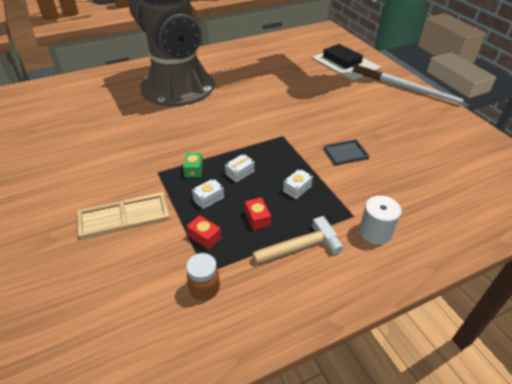

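The top view shows the round-tagged aluminium moulds at about (212,206) and (286,229) and the bar-tagged one at (247,247). The rack is at (354,241) and the pan at (148,227). The red and green blocks are decoys. The scene view agrees: rounds at (298,183) and (208,193), bar at (239,167).

```bash
cat > h.py <<'E'
import numpy as np,cv2
def ray(s,uv,z):
    K=s["camera_matrix"];T=s["cam_to_world"]
    uv=np.atleast_2d(np.asarray(uv,float))
    d=np.c_[uv,np.ones(len(uv))]@np.linalg.inv(K).T
    d=(d*[1,-1,-1])@T[:3,:3].T; o=T[:3,3]
    return o+d*((z-o[2])/d[:,2])[:,None]
def blobs(m,lo,hi):
    c,_=cv2.findContours(m,cv2.RETR_EXTERNAL,cv2.CHAIN_APPROX_NONE)
    return [k for k in c if lo<cv2.contourArea(k)<hi]
def rect(s,c,z):
    # world-plane min-area rectangle of blob filled pixels (with half-pixel pad)
    P=ray(s,c[:,0,:],z)[:,:2].astype(np.float32)
    (x,y),(w,h),a=cv2.minAreaRect(P*1000)
    if w>h: w,h,a=h,w,a+90
    return np.round([x,y,w,h,(a+90)%180-90],1)  # a: angle of the short axis from x
def masks(s):
    hsv=cv2.cvtColor(s["color"],cv2.COLOR_BGR2HSV).astype(int);H,S,V=hsv[...,0],hsv[...,1],hsv[...,2]
    return H,S,V
E
python3 - <<'E'
import pickle;from h import *
d=pickle.load(open("s0.pkl","rb"))
u8=lambda m:m.astype(np.uint8)*255
for n in d:
    s=d[n];H,S,V=masks(s)
    for px in ([(212,206),(204,207),(148,227),(354,250),(340,236),(100,230)] if n=="top" else [(298,183),(290,178),(347,152),(110,215)]): print(n,px,H[px[1],px[0]],S[px[1],px[0]],V[px[1],px[0]])
    print("white");
    for c in blobs(u8((S<60)&(V>(185 if n=="top" else 150))),60,1500): print(np.round(c[:,0].mean(0)),cv2.contourArea(c),rect(s,c,.034))
    print("tag")
    for c in blobs(u8((H>12)&(H<32)&(S>110)&(V>150)),12,400):
        M=cv2.moments(c);uv=(M['m10']/M['m00'],M['m01']/M['m00'])
        print(np.round(uv,1),cv2.contourArea(c),np.round(ray(s,uv,.036)[0]*1000,1),rect(s,c,.036))
im=np.vstack([cv2.resize(d["top"]["color"][180:270,120:400],None,fx=2.8,fy=2.8,interpolation=cv2.INTER_CUBIC),cv2.resize(d["scene"]["color"][135:245,70:380],(784,278),interpolation=cv2.INTER_CUBIC)])
cv2.imwrite("pics/crop1.png",im)
E
```

```text
top (212, 206) 21 185 238
top (204, 207) 102 6 231
top (148, 227) 24 12 104
top (354, 250) 18 131 168
top (340, 236) 18 130 220
top (100, 230) 14 180 197
white
[ 25. 366.] 757.0 [154.3 573.9  91.6 148.5   1.5]
[  7. 304.] 105.5 [305.6 645.7  10.9 123.6 -61.4]
[246. 248.] 255.0 [471.4   8.1  38.2  58.1  17.1]
[285. 229.] 246.5 [523.4 -95.4  38.5  58.   13.8]
[211. 206.] 245.5 [583.4 108.6  39.   57.7  22.8]
[322. 146.] 238.5 [ 761.3 -198.2   49.7   51.2    1.2]
[221. 150.] 153.5 [744.9  87.8  23.1  82.8  88. ]
[181. 133.] 465.5 [788.8 204.   71.   71.2  47.9]
tag
scene (298, 183) 100 10 240
scene (290, 178) 101 9 238
scene (347, 152) 97 23 100
scene (110, 215) 19 88 231
white
[201. 265.] 545.0 [ 720.2 -187.3   55.6   56.8   68.2]
[328. 232.] 333.0 [755.4  80.   26.7  87.2  85.8]
[383. 208.] 682.5 [748.5 226.4  75.1  77.8  89.9]
[207. 189.] 316.0 [526.7 -98.4  44.5  60.4  12.8]
[298. 179.] 296.5 [586.8 106.   44.4  63.4  23.1]
[239. 163.] 202.5 [474.9   4.9  45.7  61.9  16.5]
[422.  87.] 213.0 [378.8 658.2  24.3 258.2 -63.4]
[369.  65.] 101.0 [193.6 598.7  45.7  82.8 -78.9]
[332.  64.] 149.5 [136.1 498.1  52.1 154.  -76.9]
tag
[ 3.5 38.8] 43.5 [-525.2 -479.9   36. ] [-526.9 -479.8   23.3   67.9   87.8]
[ 1.6 14.3] 39.0 [-774.3 -476.1   36. ] [-780.5 -474.3   14.8  161.3   87.8]
[212.5   3.5] 213.5 [-528.9  331.5   36. ] [-5.402e+02  3.696e+02  8.840e+01  2.457e+02  4.000e-01]
[57.4  5.5] 29.5 [-779.1 -263.1   36. ] [-776.5 -262.4   15.4  149.5   89.3]
[32.4  7. ] 131.5 [-805.  -358.1   36. ] [-801.  -358.    41.2  197.1  -89.3]
```

View pics/crop1.png

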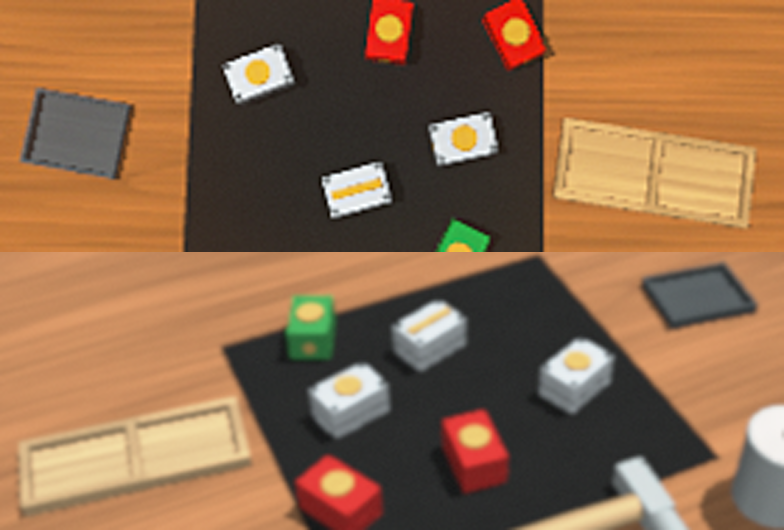

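Only the tray poses are missing now. The mould rectangles are consistent between the two views to about 4 mm.

Run:
```python
import pickle;from h import *
d=pickle.load(open("s0.pkl","rb"))
def sel(m,box):
    o=np.zeros(m.shape,np.uint8);x0,y0,x1,y1=box;o[y0:y1,x0:x1]=m[y0:y1,x0:x1]*255;return o
for n,rb,pb in(("top",(315,210,400,275),(120,200,180,255)),("scene",(65,185,180,245),(315,130,380,170))):
    s=d[n];H,S,V=masks(s)
    for nm,m in(("rack",sel((S<(150 if n=="top" else 110))&(V>120),rb)),("pan",sel(S<70,pb))):
        m=cv2.morphologyEx(m,cv2.MORPH_OPEN,np.ones((3,3)))
        for c in blobs(m,150,4000): print(n,nm,cv2.contourArea(c),rect(s,c,.012))
    wm=(S<60)&(V>185)
    tag=(H>15)&(H<32)&(S>100)&(V>150)
    for b in([(198,193,226,219),(273,217,299,241),(234,236,261,259)] if n=="top" else [(280,165,316,190),(190,176,226,200),(222,150,258,175)]):
        m=sel(tag,b);M=cv2.moments(m,True);uv=(M['m10']/M['m00'],M['m01']/M['m00']);print(n,"tag",np.round(ray(s,uv,.036)[0]*1000,1))
    g=sel((H>45)&(H<75)&(S>120),(0,0,512,384))
    for c in blobs(g,60,2000): print("green",rect(s,c,.036))
    g=sel(((H<6)|(H>174))&(S>180)&(V>120),(200,150,340,220) if n=="top" else (180,190,290,260))
    for c in blobs(g,60,2000): print("red",rect(s,c,.036))
```

```text
top rack 1937.5 [ 494.9 -288.3   81.2  193.5   -7.6]
top pan 769.5 [519.9 286.4  74.4  87.7  -8.7]
top tag [583.3 107.8  36. ]
top tag [523.  -96.6  36. ]
top tag [471.2   6.3  36. ]
green [409.2 -91.7  43.3  60.9  65.4]
red [ 628.1 -145.1   45.3   60.3  -63.2]
red [628.6 -21.1  40.9  62.1  83.3]
scene rack 2470.5 [ 500.4 -291.4   91.   192.7   -7.4]
scene pan 680.0 [526.8 285.9  82.   98.8  -8.4]
scene tag [585.1 105.9  36. ]
scene tag [525.  -98.5  36. ]
scene tag [473.7   4.5  36. ]
green [ 434.1 -101.5   44.7   90.3   66.1]
red [ 643.3 -150.9   52.2   75.9  -64.9]
red [644.7 -27.2  42.   83.3  80.4]
```

>>> move_arm([
  [[537, 420, 125], [0, 0, 52], 0],
  [[537, 420, 125], [0, 0, 52], 0],
  [[537, 420, 125], [0, 0, 52], 0],
  [[537, 420, 125], [0, 0, 52], 0],
  [[537, 420, 125], [0, 0, 52], 0],
  [[537, 420, 125], [0, 0, 52], 0],
  [[537, 420, 125], [0, 0, 52], 0],
  [[537, 420, 125], [0, 0, 52], 0],
  [[537, 420, 125], [0, 0, 52], 0],
  [[537, 420, 125], [0, 0, 52], 0],
])

```text
clock: 0.93
tool_pos: [0.4215, 0.3231, 0.1701]
orientation: [180.0, 0.0, -66.9]
force: [1.2, 0.9, -1.0]
opening: 0.0876
gripper_force: 0.0
```

```bash
cat > go.py <<'E'
import sys,numpy as np
from scipy.spatial.transform import Rotation as R
from plant import ctrl
# usage: go.py x y z yaw (mm,deg): shift/turn in tool axes from measured pose
o=ctrl.get_obs();p=o["tool_pos"]*1000;r=R.from_euler("xyz",o["orientation"],degrees=True)
x,y,z,w=map(float,sys.argv[1:5]);t=R.from_euler("xyz",[180,0,w],degrees=True)
print("t",round(o["clock"],2),"p",p.round(1),"rpy",o["orientation"].round(1),"open",round(o["opening"],4),"F",o["force"].round(1),"grip",round(o["gripper_force"],1),"j",o["joint_pos"].round(0))
print("shift",r.inv().apply([x-p[0],y-p[1],z-p[2]]).round(1),"turn",(r.inv()*t).as_rotvec(degrees=True).round(2))
E
python3 go.py 584 107 100 -67
```

```text
t 0.93 p [421.5 323.1 170.1] rpy [180.    0.  -66.9] open 0.0876 F [ 1.2  0.9 -1. ] grip 0.0 j [ 59.  11. -24.  -0. -56. -36.]
shift [262.5 -64.9  70.1] turn [0.   0.   0.07]
```

>>> move_arm([
  [[262, -65, 70], [0, 0, 0], 0],
  [[262, -65, 70], [0, 0, 0], 0],
  [[262, -65, 70], [0, 0, 0], 0],
  [[262, -65, 70], [0, 0, 0], 0],
  [[262, -65, 70], [0, 0, 0], 0],
  [[262, -65, 70], [0, 0, 0], 0],
  [[262, -65, 70], [0, 0, 0], 0],
  [[262, -65, 70], [0, 0, 0], 0],
  [[262, -65, 70], [0, 0, 0], 0],
  [[262, -65, 70], [0, 0, 0], 0],
])

```text
clock: 1.77
tool_pos: [0.583, 0.1091, 0.1001]
orientation: [180.0, 0.0, -67.0]
force: [-0.3, -0.1, 0.2]
opening: 0.0874
gripper_force: 0.0
```

```bash
python3 go.py 584 107 31 -67
```

```text
t 1.77 p [583.  109.1 100.1] rpy [180.   0. -67.] open 0.0874 F [-0.3 -0.1  0.2] grip 0.0 j [ 29.  21. -20.  -0. -49.  -6.]
shift [ 2.3 -0.1 69.1] turn [0.05 0.   0.  ]
```

>>> move_arm([
  [[2, 0, 20], [0, 0, 0], 0],
  [[2, 0, 40], [0, 0, 0], 0],
  [[2, 0, 60], [0, 0, 0], 0],
  [[2, 0, 69], [0, 0, 0], 0],
  [[2, 0, 69], [0, 0, 0], 0],
  [[2, 0, 69], [0, 0, 0], 1],
  [[2, 0, 69], [0, 0, 0], 1],
  [[2, 0, 69], [0, 0, 0], 1],
  [[2, 0, 69], [0, 0, 0], 1],
  [[2, 0, 69], [0, 0, 0], 1],
])

```text
clock: 2.6
tool_pos: [0.5845, 0.1077, 0.0323]
orientation: [-179.9, 0.0, -66.9]
force: [-0.1, 0.7, 1.0]
opening: 0.0601
gripper_force: 0.0
```

```bash
python3 go.py 584 107 140 -67
```

```text
t 2.6 p [584.5 107.7  32.3] rpy [-179.9    0.   -66.9] open 0.0601 F [-0.1  0.7  1. ] grip 0.0 j [ 29.  25. -24.   0. -41.  -6.]
shift [   0.5    0.6 -107.7] turn [-0.08  0.01  0.06]
```

Fingers are slow (about 65 mm/s), so I keep closing.

>>> move_arm([
  [[0, 0, 0], [0, 0, 0], 1],
  [[0, 0, 0], [0, 0, 0], 1],
  [[0, 0, 0], [0, 0, 0], 1],
  [[0, 0, 0], [0, 0, 0], 1],
  [[0, 0, 0], [0, 0, 0], 1],
  [[0, 0, 0], [0, 0, 0], 1],
])

```text
clock: 3.1
tool_pos: [0.5842, 0.1075, 0.0316]
orientation: [-180.0, -0.0, -66.9]
force: [0.3, 0.1, 2.6]
opening: 0.0398
gripper_force: 29.9
```

```bash
python3 go.py 584 107 140 -67
```

```text
t 3.1 p [584.2 107.5  31.6] rpy [-180.    -0.   -66.9] open 0.0398 F [0.3 0.1 2.6] grip 29.9 j [ 29.  26. -24.   0. -41.  -6.]
shift [   0.4    0.3 -108.4] turn [-0.01 -0.01  0.06]
```

>>> move_arm([
  [[0, 0, -20], [0, 0, 0], 1],
  [[0, 0, -50], [0, 0, 0], 1],
  [[0, 0, -80], [0, 0, 0], 1],
  [[0, 0, -105], [0, 0, 0], 1],
  [[0, 0, -108], [0, 0, 0], 1],
])

```text
clock: 3.52
tool_pos: [0.5864, 0.1083, 0.1443]
orientation: [-179.6, -0.0, -66.9]
force: [1.2, 0.7, -0.8]
opening: 0.0397
gripper_force: 29.9
```

```bash
python3 go.py 490 -335 140 -97.5
```

```text
t 3.52 p [586.4 108.3 144.3] rpy [-179.6   -0.   -66.9] open 0.0397 F [ 1.2  0.7 -0.8] grip 29.9 j [ 29.  18. -18.   0. -54.  -6.]
shift [370.  262.6   2.6] turn [-0.4   0.09 30.6 ]
```

>>> move_arm([
  [[24, 17, 0], [0, 0, 5], 1],
  [[53, 38, 0], [0, 0, 8], 1],
  [[82, 58, 0], [0, 0, 11], 1],
  [[110, 78, 0], [0, 0, 14], 1],
  [[138, 98, 0], [0, 0, 17], 1],
  [[167, 118, 0], [0, 0, 20], 1],
  [[196, 139, 0], [0, 0, 23], 1],
  [[225, 160, 0], [0, 0, 26], 1],
  [[254, 180, 0], [0, 0, 28], 1],
  [[282, 200, 0], [0, 0, 30.5], 1],
])

```text
clock: 4.35
tool_pos: [0.5095, -0.2318, 0.1389]
orientation: [180.0, 0.0, -97.5]
force: [1.6, -0.2, -1.2]
opening: 0.0399
gripper_force: 29.9
```

```bash
python3 go.py 490 -335 100 -97.5
```

```text
t 4.35 p [ 509.5 -231.8  138.9] rpy [180.    0.  -97.5] open 0.0399 F [ 1.6 -0.2 -1.2] grip 29.9 j [ -4.  15. -22.  -0. -53.  -3.]
shift [104.9   5.7  38.8] turn [ 0.04  0.01 -0.05]
```

>>> move_arm([
  [[35, 2, 0], [0, 0, 0], 1],
  [[65, 4, 10], [0, 0, 0], 1],
  [[90, 5, 25], [0, 0, 0], 1],
  [[105, 6, 38], [0, 0, 0], 1],
  [[105, 6, 38], [0, 0, 0], 1],
  [[105, 6, 38], [0, 0, 0], 1],
  [[105, 6, 38], [0, 0, 0], 1],
])

```text
clock: 4.93
tool_pos: [0.4909, -0.3334, 0.1012]
orientation: [180.0, 0.0, -97.5]
force: [0.3, 0.4, -1.3]
opening: 0.0397
gripper_force: 29.9
```

```bash
python3 go.py 490 -335 36 -97.5
python3 - <<'E'
from plant import ctrl
import cv2
a=ctrl.snapshot("top")["color"][170:290,270:420];b=ctrl.snapshot("scene")["color"][140:260,50:200]
cv2.imwrite("pics/w0.png",cv2.hconcat([cv2.resize(a,(398,320)),cv2.resize(b,(398,320))]))
E
```

```text
t 4.93 p [ 490.9 -333.4  101.2] rpy [180.    0.  -97.5] open 0.0397 F [ 0.3  0.4 -1.3] grip 29.9 j [-15.  20. -20.  -0. -49.   8.]
shift [ 1.7  0.7 65.2] turn [0.03 0.01 0.04]
```

View pics/w0.png

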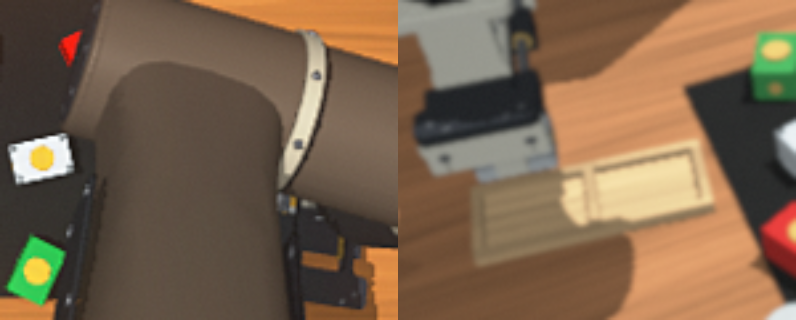

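The scene view shows the gripper and mould over the far rack well, at about (510,170) in the crop. The top view is hidden by the arm. I'm lowering it.

>>> move_arm([
  [[2, 0, 25], [0, 0, 0], 1],
  [[2, 0, 45], [0, 0, 0], 1],
  [[2, 0, 56], [0, 0, 0], 1],
  [[2, 0, 60], [0, 0, 0], 1],
  [[2, 0, 62], [0, 0, 0], 1],
  [[2, 0, 63], [0, 0, 0], 1],
  [[2, 0, 64], [0, 0, 0], 1],
  [[2, 0, 64.5], [0, 0, 0], 1],
  [[2, 0, 64.5], [0, 0, 0], 1],
])

```text
clock: 5.78
tool_pos: [0.4911, -0.3357, 0.0376]
orientation: [-179.9, -0.0, -97.4]
force: [-0.5, -0.2, -1.2]
opening: 0.0394
gripper_force: 29.9
```

```bash
python3 go.py 490 -335 35.6 -97.5
```

```text
t 5.78 p [ 491.1 -335.7   37.6] rpy [-179.9   -0.   -97.4] open 0.0394 F [-0.5 -0.2 -1.2] grip 29.9 j [-16.  25. -23.   0. -41.   8.]
shift [-0.6  1.2  2. ] turn [-0.07 -0.01  0.06]
```

>>> move_arm([
  [[0, 0, 1], [0, 0, 0], 1],
  [[0, 0, 2], [0, 0, 0], 1],
  [[0, 0, 2], [0, 0, 0], 1],
  [[0, 0, 2], [0, 0, 0], 1],
])

```text
clock: 6.12
tool_pos: [0.491, -0.3358, 0.0355]
orientation: [-180.0, -0.0, -97.4]
force: [-0.9, 1.3, 6.1]
opening: 0.0397
gripper_force: 29.9
```

```bash
python3 go.py 490 -335 35 -97.5
```

```text
t 6.12 p [ 491.  -335.8   35.5] rpy [-180.    -0.   -97.4] open 0.0397 F [-0.9  1.3  6.1] grip 29.9 j [-16.  25. -23.   0. -41.   8.]
shift [-0.6  1.1  0.5] turn [-0.04 -0.02  0.07]
```

Contact is confirmed at 6 N. Next: release and lift.

>>> move_arm([
  [[0, 0, 0], [0, 0, 0], 0.2],
  [[0, 0, 0], [0, 0, 0], 0.2],
  [[0, 0, 0], [0, 0, 0], 0.2],
  [[0, 0, 0], [0, 0, 0], 0.2],
  [[0, 0, 0], [0, 0, 0], 0.2],
  [[0, 0, -10], [0, 0, 0], 0.1],
  [[0, 0, -35], [0, 0, 0], 0.1],
  [[0, 0, -65], [0, 0, 0], 0.1],
  [[0, 0, -75], [0, 0, 0], 0.1],
  [[0, 0, -75], [0, 0, 0], 0.1],
])

```text
clock: 6.95
tool_pos: [0.4927, -0.3365, 0.1141]
orientation: [-179.6, -0.1, -97.4]
force: [1.3, 0.2, -0.6]
opening: 0.0789
gripper_force: 0.0
```

```bash
python3 go.py 524 -97 100 -76
```

```text
t 6.95 p [ 492.7 -336.5  114.1] rpy [-1.796e+02 -1.000e-01 -9.740e+01] open 0.0789 F [ 1.3  0.2 -0.6] grip 0.0 j [-16.  20. -19.   0. -51.   8.]
shift [-241.5   -0.    13.7] turn [ -0.34  -0.16 -21.41]
```

>>> move_arm([
  [[-30, 0, 0], [0, 0, -4], 0],
  [[-70, 0, 3], [0, 0, -8], 0],
  [[-110, 0, 6], [0, 0, -12], 0],
  [[-150, 0, 10], [0, 0, -16], 0],
  [[-190, 0, 10], [0, 0, -20], 0],
  [[-225, 0, 10], [0, 0, -21.5], 0],
  [[-241, 0, 10], [0, 0, -21.5], 0],
  [[-241, 0, 10], [0, 0, -21.5], 0],
  [[-241, 0, 10], [0, 0, -21.5], 0],
  [[-241, 0, 10], [0, 0, -21.5], 0],
])

```text
clock: 7.78
tool_pos: [0.5216, -0.0968, 0.0998]
orientation: [180.0, 0.0, -75.9]
force: [-0.4, 0.2, 0.3]
opening: 0.0878
gripper_force: 0.0
```

```bash
python3 go.py 524 -97 31 -76
```

```text
t 7.78 p [521.6 -96.8  99.8] rpy [180.    0.  -75.9] open 0.0878 F [-0.4  0.2  0.3] grip 0.0 j [ 11.  15. -28.  -0. -46.   3.]
shift [ 0.7 -2.3 68.8] turn [0.03 0.01 0.07]
```

>>> move_arm([
  [[1, -2, 20], [0, 0, 0], 0],
  [[1, -2, 40], [0, 0, 0], 0],
  [[1, -2, 60], [0, 0, 0], 0.1],
  [[1, -2, 69], [0, 0, 0], 0.2],
  [[1, -2, 69], [0, 0, 0], 1],
  [[1, -2, 69], [0, 0, 0], 1],
  [[1, -2, 69], [0, 0, 0], 1],
  [[1, -2, 69], [0, 0, 0], 1],
  [[1, -2, 69], [0, 0, 0], 1],
  [[1, -2, 69], [0, 0, 0], 1],
])

```text
clock: 8.62
tool_pos: [0.5245, -0.0971, 0.0317]
orientation: [-179.9, -0.0, -75.9]
force: [-1.3, -1.1, 2.9]
opening: 0.0401
gripper_force: 7.3
```

>>> move_arm([
  [[0, 0, 0], [0, 0, 0], 1],
  [[0, 0, 0], [0, 0, 0], 1],
  [[0, 0, 0], [0, 0, 0], 1],
  [[0, 0, 0], [0, 0, 0], 1],
  [[0, 0, 0], [0, 0, 0], 1],
])

```text
clock: 9.03
tool_pos: [0.5244, -0.0971, 0.0317]
orientation: [-179.9, -0.0, -75.9]
force: [-1.6, 0.7, 6.6]
opening: 0.0401
gripper_force: 30.0
```

```bash
python3 go.py 502 -243 100 -97.5
```

```text
t 9.03 p [524.4 -97.1  31.7] rpy [-179.9   -0.   -75.9] open 0.0401 F [-1.6  0.7  6.6] grip 30.0 j [ 11.  21. -32.   0. -37.   3.]
shift [136.1  57.2 -68.3] turn [-5.000e-02 -1.000e-02  2.158e+01]
```

>>> move_arm([
  [[0, 0, -20], [0, 0, 0], 1],
  [[0, 0, -50], [0, 0, 0], 1],
  [[10, 4, -70], [0, 0, 3], 1],
  [[40, 17, -70], [0, 0, 9], 1],
  [[75, 31, -70], [0, 0, 15], 1],
  [[105, 44, -70], [0, 0, 20], 1],
  [[130, 54, -70], [0, 0, 21.5], 1],
  [[136, 57, -69], [0, 0, 21.5], 1],
  [[136, 57, -69], [0, 0, 21.5], 1],
  [[136, 57, -69], [0, 0, 21.5], 1],
])

```text
clock: 9.87
tool_pos: [0.5013, -0.243, 0.0996]
orientation: [180.0, 0.0, -97.5]
force: [-0.0, -0.6, -2.9]
opening: 0.0395
gripper_force: 30.0
```

```bash
python3 go.py 502 -243 36 -97.5
```

```text
t 9.87 p [ 501.3 -243.    99.6] rpy [180.    0.  -97.5] open 0.0395 F [-0.  -0.6 -2.9] grip 30.0 j [ -6.  18. -25.  -0. -47.  -2.]
shift [-0.1 -0.7 63.6] turn [ 0.04  0.01 -0.  ]
```

>>> move_arm([
  [[0, -1, 25], [0, 0, 0], 1],
  [[0, -1, 45], [0, 0, 0], 1],
  [[0, -1, 56], [0, 0, 0], 1],
  [[0, -1, 60], [0, 0, 0], 1],
  [[0, -1, 61], [0, 0, 0], 1],
  [[0, -1, 62], [0, 0, 0], 1],
  [[0, -1, 63], [0, 0, 0], 1],
  [[0, -1, 64], [0, 0, 0], 1],
  [[0, -1, 64], [0, 0, 0], 1],
])

```text
clock: 10.62
tool_pos: [0.5032, -0.243, 0.0365]
orientation: [-179.9, 0.0, -97.4]
force: [0.6, -0.2, -2.3]
opening: 0.0396
gripper_force: 30.0
```

```bash
python3 go.py 502 -243 35 -97.5
```

```text
t 10.62 p [ 503.2 -243.    36.5] rpy [-179.9    0.   -97.4] open 0.0396 F [ 0.6 -0.2 -2.3] grip 30.0 j [ -6.  23. -28.   0. -39.  -2.]
shift [0.1 1.2 1.5] turn [-0.06  0.    0.06]
```

>>> move_arm([
  [[0, 0, 0.7], [0, 0, 0], 1],
  [[0, 0, 1.4], [0, 0, 0], 1],
  [[0, 0, 1.6], [0, 0, 0], 1],
  [[0, 0, 1.6], [0, 0, 0], 1],
])

```text
clock: 10.95
tool_pos: [0.5032, -0.2431, 0.0357]
orientation: [-179.9, -0.0, -97.4]
force: [-3.6, 2.9, 10.4]
opening: 0.0396
gripper_force: 30.0
```

Contact is confirmed. I'll release and lift, then go to the bar mould.

>>> move_arm([
  [[0, 0, 0], [0, 0, 0], 0.2],
  [[0, 0, 0], [0, 0, 0], 0.2],
  [[0, 0, 0], [0, 0, 0], 0.2],
  [[0, 0, 0], [0, 0, 0], 0.2],
  [[0, 0, 0], [0, 0, 0], 0.2],
  [[0, 0, -10], [0, 0, 0], 0.1],
  [[0, 0, -35], [0, 0, 0], 0.1],
  [[0, 0, -65], [0, 0, 0], 0.1],
  [[0, 0, -67], [0, 0, 0], 0],
  [[0, 0, -67], [0, 0, 0], 0],
])

```text
clock: 11.78
tool_pos: [0.5044, -0.2433, 0.1041]
orientation: [-179.7, -0.0, -97.4]
force: [0.3, 0.4, -0.9]
opening: 0.0856
gripper_force: 0.0
```

```bash
python3 go.py 472.5 5.5 100 -73
```

```text
t 11.78 p [ 504.4 -243.3  104.1] rpy [-179.7   -0.   -97.4] open 0.0856 F [ 0.3  0.4 -0.9] grip 0.0 j [ -6.  17. -25.   0. -48.  -2.]
shift [-242.6   63.8    3.8] turn [ -0.28  -0.07 -24.42]
```

>>> move_arm([
  [[-30, 8, 0], [0, 0, -4], 0],
  [[-70, 18, 0], [0, 0, -8], 0],
  [[-108, 28, 0], [0, 0, -13], 0],
  [[-146, 38, 0], [0, 0, -18], 0],
  [[-184, 48, 1], [0, 0, -22], 0],
  [[-220, 58, 1], [0, 0, -24.4], 0],
  [[-243, 64, 1], [0, 0, -24.4], 0],
  [[-243, 64, 1], [0, 0, -24.4], 0],
  [[-243, 64, 1], [0, 0, -24.4], 0],
  [[-243, 64, 1], [0, 0, -24.4], 0],
])

```text
clock: 12.62
tool_pos: [0.4705, 0.0061, 0.1]
orientation: [179.9, -0.0, -73.0]
force: [-0.5, -1.0, -0.1]
opening: 0.0875
gripper_force: 0.0
```

```bash
python3 go.py 472.5 5.5 31 -73
```

```text
t 12.62 p [470.5   6.1 100. ] rpy [179.9  -0.  -73. ] open 0.0875 F [-0.5 -1.  -0.1] grip 0.0 j [ 25.  10. -36.  -0. -44.  -8.]
shift [ 1.2 -1.8 69. ] turn [ 0.05 -0.   -0.01]
```

>>> move_arm([
  [[1, -2, 20], [0, 0, 0], 0],
  [[1, -2, 40], [0, 0, 0], 0],
  [[1, -2, 60], [0, 0, 0], 0.1],
  [[1, -2, 69], [0, 0, 0], 0.2],
  [[1, -2, 69], [0, 0, 0], 1],
  [[1, -2, 69], [0, 0, 0], 1],
  [[1, -2, 69], [0, 0, 0], 1],
  [[1, -2, 69], [0, 0, 0], 1],
  [[1, -2, 69], [0, 0, 0], 1],
  [[1, -2, 69], [0, 0, 0], 1],
])

```text
clock: 13.45
tool_pos: [0.4733, 0.0059, 0.032]
orientation: [-179.9, 0.0, -73.0]
force: [-1.8, -0.0, 2.7]
opening: 0.0395
gripper_force: 6.1
```

>>> move_arm([
  [[0, 0, 0], [0, 0, 0], 1],
  [[0, 0, 0], [0, 0, 0], 1],
  [[0, 0, 0], [0, 0, 0], 1],
  [[0, 0, 0], [0, 0, 0], 1],
  [[0, 0, 0], [0, 0, 0], 1],
])

```text
clock: 13.87
tool_pos: [0.4733, 0.0059, 0.032]
orientation: [-180.0, -0.0, -73.0]
force: [-1.0, -0.9, 7.3]
opening: 0.0397
gripper_force: 30.0
```

```bash
python3 go.py 521 286 100 -98.5
```

```text
t 13.87 p [473.3   5.9  32. ] rpy [-180.   -0.  -73.] open 0.0397 F [-1.  -0.9  7.3] grip 30.0 j [ 25.  17. -39.   0. -34.  -8.]
shift [-253.9 -127.5  -67.9] turn [-5.000e-02  1.000e-02  2.548e+01]
```

>>> move_arm([
  [[0, 0, -20], [0, 0, 0], 1],
  [[0, 0, -50], [0, 0, 0], 1],
  [[-15, -8, -70], [0, 0, 3], 1],
  [[-45, -23, -70], [0, 0, 7], 1],
  [[-80, -40, -70], [0, 0, 11], 1],
  [[-115, -57, -70], [0, 0, 15], 1],
  [[-150, -75, -70], [0, 0, 19], 1],
  [[-185, -93, -70], [0, 0, 23], 1],
  [[-220, -111, -70], [0, 0, 25.5], 1],
  [[-248, -124, -69], [0, 0, 25.5], 1],
])

```text
clock: 14.7
tool_pos: [0.5195, 0.2822, 0.1003]
orientation: [-180.0, 0.0, -98.6]
force: [1.8, -0.8, -2.0]
opening: 0.0401
gripper_force: 30.0
```

>>> move_arm([
  [[0, 0, 0], [0, 0, 0], 1],
  [[0, 0, 0], [0, 0, 0], 1],
  [[0, 0, 0], [0, 0, 0], 1],
])

```text
clock: 14.95
tool_pos: [0.5185, 0.2788, 0.0996]
orientation: [179.9, -0.1, -98.5]
force: [-0.6, -0.1, -2.4]
opening: 0.0398
gripper_force: 30.0
```

```bash
python3 go.py 521 286 36.5 -98.5
python3 - <<'E'
from plant import ctrl
import cv2
a=ctrl.snapshot("top")["color"][170:290,280:430];b=ctrl.snapshot("scene")["color"][60:210,60:400]
cv2.imwrite("pics/p0.png",cv2.hconcat([cv2.resize(a,(350,300)),cv2.resize(b,(440,300))]))
E
```

```text
t 14.95 p [518.5 278.8  99.6] rpy [ 1.799e+02 -1.000e-01 -9.850e+01] open 0.0398 F [-0.6 -0.1 -2.4] grip 30.0 j [ 47.  20. -21.  -0. -49. -56.]
shift [-7.6 -1.5 63.1] turn [ 0.08 -0.07 -0.02]
```

View pics/p0.png

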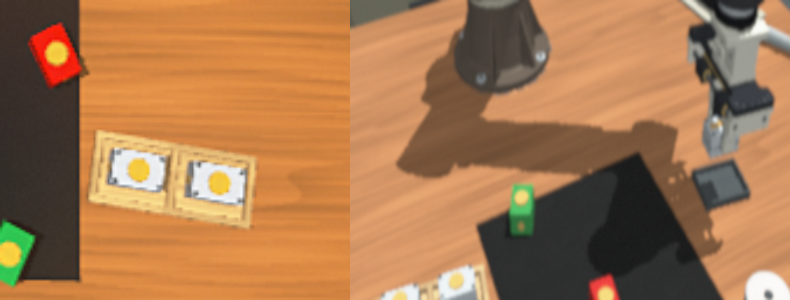

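In the top crop both round moulds lie in their wells, at about (138,170) and (218,183). The scene crop shows the gripper with the bar mould above the pan at about (720,185). I'm lowering it.

>>> move_arm([
  [[-4, -1, 15], [0, 0, 0], 1],
  [[-7, -1, 40], [0, 0, 0], 1],
  [[-7, -1, 54], [0, 0, 0], 1],
  [[-7, -1, 59], [0, 0, 0], 1],
  [[-7, -1, 60], [0, 0, 0], 1],
  [[-7, -1, 61], [0, 0, 0], 1],
  [[-7, -1, 62], [0, 0, 0], 1],
  [[-7, -1, 63], [0, 0, 0], 1],
  [[-7, -1, 63], [0, 0, 0], 1],
])

```text
clock: 15.8
tool_pos: [0.5216, 0.2862, 0.038]
orientation: [-180.0, 0.1, -98.5]
force: [0.6, 0.4, -2.8]
opening: 0.0396
gripper_force: 30.0
```

>>> move_arm([
  [[0, 0, 0.7], [0, 0, 0], 1],
  [[0, 0, 1.4], [0, 0, 0], 1],
  [[0, 0, 1.6], [0, 0, 0], 1],
  [[0, 0, 1.6], [0, 0, 0], 1],
])

```text
clock: 16.13
tool_pos: [0.5214, 0.2861, 0.0361]
orientation: [-180.0, 0.0, -98.5]
force: [-0.1, 0.0, 1.4]
opening: 0.04
gripper_force: 30.0
```

Light contact (force went from -2.8 to +1.4 N). I'll go 0.5 mm lower, then release and lift clear.

>>> move_arm([
  [[0, 0, 0.5], [0, 0, 0], 1],
  [[0, 0, 0.5], [0, 0, 0], 0.2],
  [[0, 0, 0.5], [0, 0, 0], 0.2],
  [[0, 0, 0.5], [0, 0, 0], 0.2],
  [[0, 0, 0.5], [0, 0, 0], 0.2],
  [[0, 0, 0.5], [0, 0, 0], 0.2],
  [[0, 0, -10], [0, 0, 0], 0.1],
  [[0, 0, -40], [0, 0, 0], 0],
  [[0, 0, -75], [0, 0, 0], 0],
  [[0, 0, -110], [0, 0, 0], 0],
])

```text
clock: 16.97
tool_pos: [0.521, 0.2855, 0.1472]
orientation: [180.0, -0.1, -98.5]
force: [0.0, 1.5, 0.6]
opening: 0.0866
gripper_force: 0.0
```

>>> move_arm([
  [[-35, 0, -110], [0, 0, 0], 0],
  [[-70, 0, -110], [0, 0, 0], 0],
  [[-105, 0, -110], [0, 0, 0], 0],
  [[-140, 0, -110], [0, 0, 0], 0],
  [[-170, 0, -110], [0, 0, 0], 0],
  [[-180, 0, -110], [0, 0, 0], 0],
  [[-180, 0, -110], [0, 0, 0], 0],
  [[-180, 0, -110], [0, 0, 0], 0],
])

```text
clock: 17.63
tool_pos: [0.5477, 0.4651, 0.2554]
orientation: [180.0, -0.0, -98.5]
force: [-1.1, 0.1, -0.2]
opening: 0.0876
gripper_force: 0.0
```

Run:
```python
from plant import ctrl
import cv2
a=ctrl.snapshot("top")["color"][120:290,100:410];b=ctrl.snapshot("scene")["color"][120:300,60:420]
cv2.imwrite("pics/end.png",cv2.vconcat([cv2.resize(a,(600,300)),cv2.resize(b,(600,300))]))
```

```text
(no output)
```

View pics/end.png

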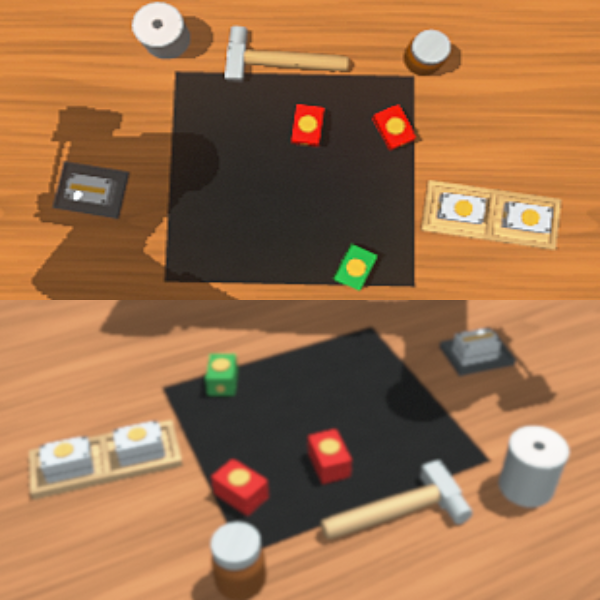

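The final picture shows both round moulds flat in the rack, at about (463,208) and (530,217), and the bar mould in the pan at (92,188). The bystanders have not moved and the gripper is clear, so I'm handing in.

```bash
python3 -c "
from plant import ctrl
print(ctrl.close_job())"
```

```text
the job is handed in; nothing more can be done
None
```

The job is handed in: both passed moulds are in the rack wells and the rejected one is in the pan, all set down flat with tags up; the flask, jar and hammer look unmoved in the last picture, and no verdict was returned.

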